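# Set the swatch wheel back one notch

## Task

The nail-swatch wheel has been clicked one place too far. With a fingertip, lift its steel ratchet pawl by the side stud and swing it right over until it stays back by itself; then push the wheel backward (clockwise seen from above, the way the pawl had blocked) by one notch, that is one paddle place, and swing the pawl down again so that its nose drops into the notch and locks the wheel. Do not force the mechanism and do not click the wheel forward or turn it back further; leave the bottles and the other things on the desk standing where they are, and finish clear of everything.

Things in the scene. Friction and masses are not known exactly. Their poses are not given: they have to be found in the camera images.
- swatch_stand: Grey stand of the swatch wheel, screwed to the desk; its place and yaw vary. Origin on the desk under the wheel's axle, z up; the wheel turns about this z axis. The pawl works at the stand's +y side. The pawl's bracket is 66 mm tall, with a thin 95 mm tall stop post 20 mm behind the hinge, in the pawl's own plane.
- wheel_top (a point): Centre of the wheel disc's top face, 43 mm above the desk, on the axle. The disc is 224 mm in diameter, with a low hub (20 mm radius, up to 61 mm above the desk) and, on its rim, 88 to 111 mm from the axle, eight saw teeth reaching 57 mm above the desk.
- wheel (a joint): Wheel angle, rad: positive anticlockwise from above (forward), negative clockwise (backward, blocked after 0.02 rad of play while the pawl is down). Starts locked, between 0 and 0.08. One notch = 0.785 (eight in a turn); one notch back locks between about -0.81 and -0.66. Light friction, about 1 N at a paddle; it stays where it is left.
- paddle_ref (a point): Centre of one of eight equal upright swatch paddles at 45 degree steps, 74 mm from the axle and 74 mm above the desk. Each is a radial plate 26 mm wide (61 to 87 mm from the axle), 5 mm thick (7 at its nail tip), its top 105 mm above the desk. At wheel = 0 this one is at -22.5 degrees from the stand's +x towards its +y. Any paddle may be pushed.
- pawl (a joint): Pawl angle, rad, about a level hinge along the stand's y. 0 = down in a notch; grows as the nose rises and swings over the hinge towards the stand's +x, to a stop at 1.08. Beyond about 0.65 its own weight (70 g) lays it back on the stop, where it stays; below that it falls onto the wheel by itself. Resting on top of a tooth it reads over 0.1.
- pawl_hinge (a point): Centre of the pawl's hinge pin, 56 mm above the desk, at (80, 102) mm in the stand's x, y. The pawl is a flat steel bar 8 mm thick and 84 mm long with a 65 mm tall upright for the stud; when down, it lies from the hinge along the stand's -x to its nose, on the wheel's rim.
- pawl_stud (a point): Middle of the pawl's side stud, a level steel pin 10 mm thick along the stand's +y, free for 20 mm to either side. Pawl down: 32 mm to the stand's -x side of the hinge, 30 mm to its +y, 116 mm above the desk. It swings over at 68 mm radius (124 mm up) to 38 mm on the +x side, 112 mm up. An upright finger, its end 80 to 100 mm up, can push it level, clear of all else.
- polish_a: Bystander: small glass polish bottle, 32 mm across, 72 mm tall, beyond the wheel. Origin at the centre of its underside.
- polish_b: Bystander: small amber polish bottle, 32 mm across, 72 mm tall, beside the pawl. Origin at the centre of its underside.
- polish_c: Bystander: small white jar, 36 mm across, 60 mm tall, just right of the wheel. Origin at the centre of its underside.
- buffer: Bystander: pale nail buffer block lying down, 95 x 26 x 26 mm, left of the wheel. Origin at the centre of its underside.
- dish: Bystander: white ceramic bowl, 90 mm across, 35 mm tall, on the left. Origin at the centre of its underside.
- remover: Bystander: clear bottle, 60 mm across, 150 mm tall, on the far left. Origin at the centre of its underside.
- pusher: Bystander: steel cuticle pusher lying flat, a rod 140 mm long and 8 mm thick, on the left. Origin at the centre of its underside.

How it is judged (in metres and radians):
On the way, in this order (a step that is already met when the one before it is completed fails the run):
1. the pawl is swung back over its hinge (beyond 0.95 rad) and stays, the wheel still in its first notch (value of joint pawl above 0.95 rad and value of joint wheel above -0.12 rad), for 0.2 s.
2. with the pawl still back, the wheel is turned backward by about a notch (value of joint pawl above 0.95 rad and value of joint wheel below -0.5 rad), for 0.1 s.
At the end, for the whole second after the job is handed in: The wheel rests exactly one notch back (wheel joint between -0.85 and -0.62 rad) with the pawl's nose down in that notch (pawl joint below 0.06 rad), everything still (value of joint pawl below 0.06 rad and value of joint wheel between -0.85 and -0.62 rad and velocity of joint wheel between -0.05 and 0.05 rad/s); the robot touches nothing.
It fails at once if the wheel is turned back well past one notch (below -1.25 rad) (value of joint wheel below -1.25 rad).
It fails at once if the wheel is clicked forward (above 0.5 rad) (value of joint wheel above 0.5 rad).
It fails at once if the mechanism is forced: fingers press on the stand, wheel or pawl with more than 60 N (contact force between the fingers and swatch_stand above 60 N).
It fails at once if a bystander is carried or shoved more than 25 mm (distance of any of polish_a, polish_b, polish_c, buffer, dish, remover, pusher from where it was at the start of the episode above 0.025 m).
It fails at once if a bottle, jar or bowl is tipped over (angle between any of polish_a, polish_b, polish_c, dish, remover's own z axis and vertical above 0.5 rad).
It also fails if it takes over 64 s, if anything falls off the work surface, if the arm or the gripper's body presses on something with over 40 N, if the wrist force passes 120 N, or if a joint passes its speed limit or range.

## Robot

A 6-joint arm with a two-finger parallel gripper is mounted at the origin on the work surface. World frame = base frame: x ahead of the robot, y to its left, z up, the work surface at z = 0. Lengths are in m, angles in degrees, forces in N, time in s.
With the tool pointing down it reaches from about 0.275 to 0.75 m from the base axis. Payload 10.2 kg.
Tool frame: the origin (TCP) lies on the mounting face of the last link; the fingertips stand 173 mm ahead of it and the grasp point (between the pads) lies 155 mm ahead of it; z points along the fingers, y is the line along which they close (so a half turn about z gives the same grasp; the last joint's range is limited). The gripper opens to 85 mm and grips with 20 to 120 N. Pads are 22 mm wide; open, the fingers measure 114 mm over their backs; the gripper's body (76 mm by 85 mm) begins 54 mm behind the grasp point. The pads swing forward as they close: fully open they stand 13 mm farther back than shut.
Start: joints at [-76.398, 17.928, 85.812, -0, 76.261, -12.8], TCP at [0.233, -0.47, 0.405] pointing down, gripper open.
Joint ranges: [-168.41, 168.41], [-55.51, 124.54], [10.69, 146.95], [-70.63, 250.63], [1, 178], [-165.06, 165.06]. Speed limits (degrees/s): [136.94, 136.94, 172.46, 180, 180, 180].

## Interface

Orientations are given as a 3x3 rotation matrix whose columns are the frame's x, y, z axes.
In Python, from bench import manip, claw, solve_ik, sensors, imaging, finish_job gives the robot as it stands. Calls block until the motion is done:
- manip.reach(position, orientation): joint-space move of the TCP to a pose.
- manip.line_to(position, orientation=None, velocity=0.15, force_limit=None): straight line of the TCP; orientation=None keeps the orientation; velocity is the mean speed in m/s. With force_limit (N) it stops when the force on the tool has changed by that much, and returns True; else False.
- manip.move_joints(angles): joint-space move.
- claw.command_gripper(opening, squeeze=None): finger opening in m; squeeze is the grip in N (None keeps the last); returns when the fingers have stopped.
- manip.sleep(seconds).
- solve_ik(position, orientation): joint angles nearest the present ones, or None.
- sensors.sense(): the state.
- imaging.capture(name): name is "scene" or "top" or "wrist"; returns a dict with "pixels" (400x640x3 uint8, red, green, blue), "fx", "fy", "cx", "cy" (pixels), "k1" (the pictures are not rectified: a ray, as slopes to the right and down, at radius r is drawn at 1 + k1 r^2 times it, then the intrinsics apply), "cam_to_world" (4x4, takes a point from camera to world coordinates); the wrist camera has in their place "tool_from_camera" (4x4, takes a point from camera to tool coordinates, whose origin is the TCP and whose axes are the flange's). Camera axes: x right, y down, z forward; pixel columns grow to the right and rows downward; lengths in m; the calibration is good to about 2 mm. A picture is of the moment at which its call begins: read the wrist's pose just before it. There is no depth.
A pose or a line that the arm cannot do raises manip.PlanningError and nothing moves.
- finish_job(): hands the job in; it is judged then, once.
The state is a dict: "time_s": time; "qpos": joint angles; "qd": joint speeds; "joint_torque": joint torques, N m; "position": TCP position; "ee_rot": TCP orientation; "ft_force": force on the tool from outside, world axes, zero at the start; "torque": the same for the moment, N m; "gripper_width": finger opening in m; "grip_force": force on a finger pad.
Only numpy, scipy, OpenCV 4.12 (cv2) and the standard library are available. Lean on these libraries where they do the work, as an engineer would, in place of code of your own. Each camera call takes 0.05 s, during which the arm holds its last target. There are 200 camera calls.

## Working session

There is one attempt and no reset: what is moved stays moved. The work goes in short steps, each a Python script; the robot and the scene stay as the last script left them, time stands still between calls to the robot, and variables do not carry over. Pictures are saved under pics/ and viewed, at most 10 in all, crops included, and the job is handed in when it is done.

```bash
mkdir -p pics; ls; python3 - <<'E'
from bench import imaging,sensors
import cv2,numpy as np,pickle
d={}
for n in("scene","top"):
    c=imaging.capture(n);d[n]=c
    cv2.imwrite(f"pics/{n}0.png",c["pixels"][:,:,::-1])
    print(n,c["fx"],c["cx"],c["cy"],c["k1"],np.round(c["cam_to_world"],3).tolist())
pickle.dump(d,open("d0.pkl","wb"))
E
```

```text
pics
scene 476.0985546792481 311.66989007174857 202.65491316251087 0.0025597265496609275 [[0.716, 0.525, -0.46, 1.073], [0.698, -0.532, 0.48, -0.444], [0.008, -0.665, -0.747, 0.975], [0.0, 0.0, 0.0, 1.0]]
top 373.9308703572189 322.8089766062629 200.02636129684876 -0.07841483270286648 [[0.007, -0.993, 0.119, 0.445], [-1.0, -0.007, 0.001, 0.122], [0.0, -0.119, -0.993, 0.869], [0.0, 0.0, 0.0, 1.0]]
```

View pics/scene0.png

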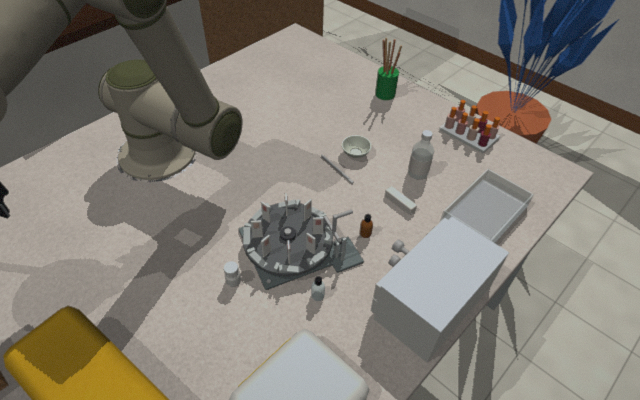

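View pics/top0.png

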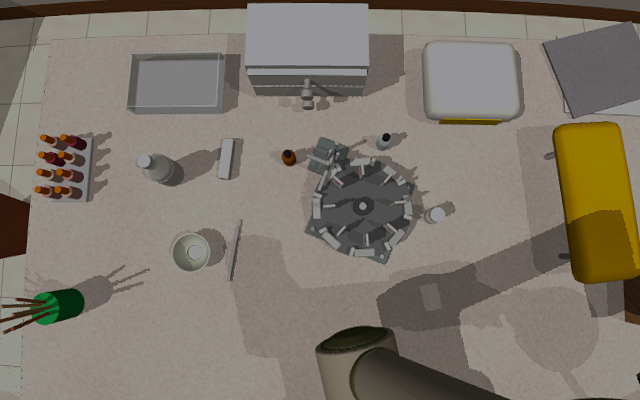

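Top view: the hub is at about (363,206), the pawl bracket near (328,155), the amber bottle at (288,158), the glass bottle at (384,141) and the jar at (434,215). Next I'll enlarge both views.

```bash
cat >geo.py <<'E'
import numpy as np,cv2
def ray(c,u,v,T=None):
    T=c["cam_to_world"] if T is None else T
    T=np.array(T)
    K=np.array([[c["fx"],0,c["cx"]],[0,c["fy"],c["cy"]],[0,0,1.]])
    p=cv2.undistortPoints(np.array([[[u,v]]],float),K,np.array([c["k1"],0,0,0.]))[0,0]
    return T[:3,3],T[:3,:3]@np.array([p[0],p[1],1])
def onz(c,u,v,z,T=None):
    o,d=ray(c,u,v,T);return o+d*(z-o[2])/d[2]
def tri(rs):
    A=np.zeros((3,3));b=np.zeros(3)
    for o,d in rs:
        d=d/np.linalg.norm(d);P=np.eye(3)-np.outer(d,d);A+=P;b+=P@o
    x=np.linalg.solve(A,b)
    return x,[np.linalg.norm(np.cross(x-o,d/np.linalg.norm(d))) for o,d in rs]
def proj(c,p,T=None):
    T=np.array(c["cam_to_world"] if T is None else T)
    q=T[:3,:3].T@(np.array(p)-T[:3,3]);a=q[:2]/q[2];a=a*(1+c["k1"]*(a@a))
    return np.array([c["fx"]*a[0]+c["cx"],c["fy"]*a[1]+c["cy"]])
E
python3 - <<'E'
import pickle,cv2
d=pickle.load(open("d0.pkl","rb"))
t=d["top"]["pixels"][125:275,275:455,::-1];s=d["scene"]["pixels"][180:310,210:390,::-1]
cv2.imwrite("pics/topc.png",cv2.resize(t,None,fx=4,fy=4,interpolation=3)[:600])
cv2.imwrite("pics/scenec.png",cv2.resize(s,None,fx=4.4,fy=4.4,interpolation=3))
from geo import *
p=onz(d["top"],363,206,.061);q=onz(d["scene"],288,233,.061);print(p,q,tri([ray(d["top"],363,206),ray(d["scene"],288,233)]))
E
```

```text
[0.52932509 0.03568008 0.061     ] [0.53865207 0.03263821 0.061     ] (array([0.53168347, 0.03614513, 0.0514293 ]), [np.float64(0.0020190864916777153), np.float64(0.002019086491677766)])
```

View pics/topc.png

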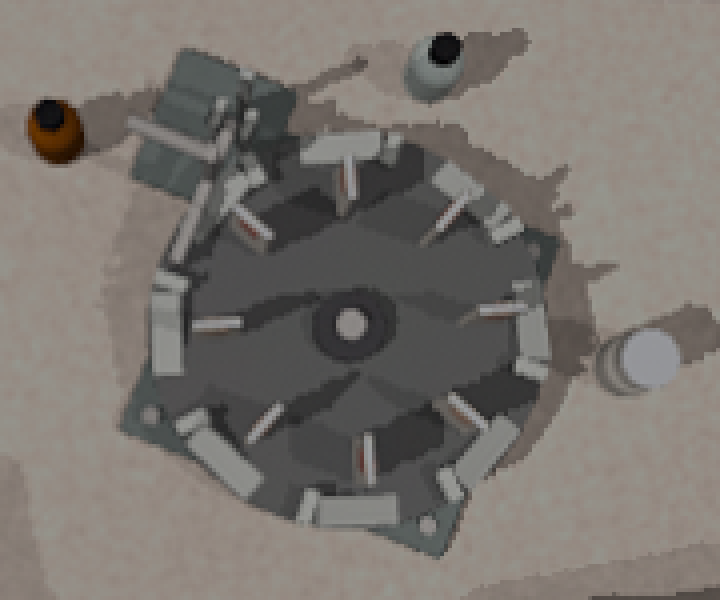

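View pics/scenec.png

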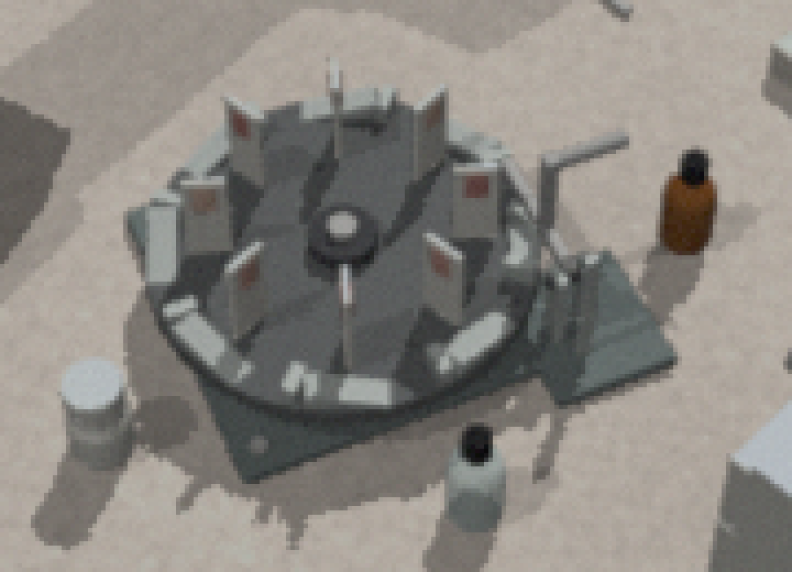

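Top crop: hub (352,325), stud from (213,153) to its tip at (131,122), pawl bar running down to the nose near (175,265). Scene crop: hub (342,222), stud from (547,160) to its tip at (627,140). Next I'll triangulate these points.

```bash
python3 - <<'E'
import pickle
from geo import *
d=pickle.load(open("d0.pkl","rb"));t,s=d["top"],d["scene"]
T=lambda u,v:ray(t,u/4+275-.4,v/4+125-.4)
S=lambda u,v:ray(s,u/4.4+210-.4,v/4.4+180-.4)
hub,e=tri([T(352,325),S(342,222)]);print("hub",hub,e)
tip,e=tri([T(131,122),S(627,140)]);print("tip",tip,e)
inn,e=tri([T(213,153),S(547,160)]);print("inn",inn,e)
dv=tip-inn;print("len",np.linalg.norm(dv),"yaw from stud",np.degrees(np.arctan2(dv[1],dv[0]))-90)
# stud mid in stand (48,132); tip at (48,152), 
for n,p,l in(("tip",tip,(48,152)),("inn",inn,(48,112))):
    v=(p-hub)[:2];print(n,np.linalg.norm(v)*1e3,np.hypot(*l),"yaw",np.degrees(np.arctan2(v[1],v[0])-np.arctan2(l[1],l[0])))
# paddle tops (top view), z=.105
for u,v in [(348,158),(460,205),(505,309),(463,408),(366,434),(263,405),(217,322),(240,212)]:
    o,dd=T(u,v);p=o+dd*(.105-o[2])/dd[2];w=(p-hub)[:2];print(np.round(p,3),np.linalg.norm(w).round(3),np.degrees(np.arctan2(w[1],w[0])).round(1))
for n,u,v,w in(("polA",446,48,.072),("polB",50,114,.072),("polC",651,358,.06)):
    o,dd=T(u,v);p=o+dd*(w-o[2])/dd[2];print(n,p)
E
```

```text
hub [0.53025273 0.037198   0.06090628] [np.float64(0.0008885703575751964), np.float64(0.000888570357575223)]
tip [0.62994433 0.15685305 0.11278224] [np.float64(0.0015279332492873412), np.float64(0.0015279332492874956)]
inn [0.61196426 0.11358725 0.11789307] [np.float64(0.00039954235028005834), np.float64(0.0003995423502799396)]
len 0.04713101754429787 yaw from stud -22.56642086768356
tip 155.74256557009093 159.3988707613702 yaw -22.274082973577265
inn 111.857464163519 121.85236969382254 yaw -23.729474757201764
[0.612 0.043 0.105] 0.082 3.9
[ 0.588 -0.015  0.105] 0.078 -42.3
[ 0.534 -0.038  0.105] 0.075 -87.2
[ 0.483 -0.015  0.105] 0.071 -132.1
[0.469 0.034 0.105] 0.061 -177.3
[0.484 0.087 0.105] 0.068 133.1
[0.526 0.111 0.105] 0.074 93.2
[0.583 0.099 0.105] 0.082 49.3
polA [ 0.68199578 -0.01513262  0.072     ]
polB [0.64302511 0.20177098 0.072     ]
polC [ 0.51273618 -0.12732336  0.06      ]
```

```bash
cat >act.py <<'E'
import numpy as np,cv2
from bench import manip,claw,solve_ik,sensors,imaging,finish_job
from geo import *
O=np.array([.531,.037]);YAW=np.radians(-22.4)
TIP=.173
def rot(a): # tool down, tool x at world angle a
    c,s=np.cos(a),np.sin(a);return np.array([[c,s,0],[s,-c,0],[0,0,-1.]])
def stand(x,y,z):
    c,s=np.cos(YAW),np.sin(YAW)
    return np.array([O[0]+(c*x-s*y)/1e3,O[1]+(s*x+c*y)/1e3,z+TIP])
def polar(r,a,z): return np.array([O[0]+r*np.cos(a),O[1]+r*np.sin(a),z+TIP])
def snap(n,f): 
    c=imaging.capture(n);cv2.imwrite(f"pics/{f}.png",c["pixels"][:,:,::-1]);return c
E
python3 - <<'E'
from act import *
import pickle
d=pickle.load(open("d0.pkl","rb"))
print("knob",onz(d["top"],308,108,.1),onz(d["top"],308,94,.1))
for f in(0,np.pi):
  for n,p in(("s",stand(15,137,.09)),("e",stand(94,137,.09)),("ret",stand(146,137,.09)),("retup",stand(146,137,.17))):
    q=solve_ik(p,rot(YAW+f));print(f,n,p.round(3),None if q is None else np.round(q,0))
  for a in(206,180,149):
    q=solve_ik(polar(.074,np.radians(a),.085),rot(np.radians(a-90)+f));print(f,a,None if q is None else np.round(q,0))
E
```

```text
knob [0.73554511 0.15625547 0.1       ] [0.76721986 0.15668598 0.1       ]
0 s [0.597 0.158 0.263] [  4.  37.  78.  -0.  64. 116.]
0 e [0.67  0.128 0.263] [  1.  45.  64.  -0.  71. 113.]
0 ret [0.718 0.108 0.263] [ -1.  51.  53.  -0.  76. 112.]
0 retup [0.718 0.108 0.343] [ -1.  48.  47.  -0.  85. 112.]
0 206 [-14.  21. 106.  -0.  53. -40.]
0 180 [-10.  20. 107.  -0.  52. -10.]
0 149 [ -5.  22. 105.  -0.  53.  26.]
3.141592653589793 s [0.597 0.158 0.263] [  4.  37.  78.  -0.  64. -64.]
3.141592653589793 e [0.67  0.128 0.263] [  1.  45.  64.  -0.  71. -67.]
3.141592653589793 ret [0.718 0.108 0.263] [ -1.  51.  53.  -0.  76. -68.]
3.141592653589793 retup [0.718 0.108 0.343] [ -1.  48.  47.  -0.  85. -68.]
3.141592653589793 206 [-14.  21. 106.  -0.  53. 140.]
3.141592653589793 180 None
3.141592653589793 149 [  -5.   22.  105.   -0.   53. -154.]
```

```bash
python3 - <<'E'
from act import *
import pickle
d=pickle.load(open("d0.pkl","rb"));t,s=d["top"],d["scene"]
for n,a,b in(("cabL",(247,67),(440,222)),("cabR",(369,67),(377,290)),("knob",(308,105),(394,257))):print(n,*tri([ray(t,*a),ray(s,*b)]))
R=rot(YAW+np.pi)
claw.command_gripper(0)
manip.reach(stand(15,137,.20),R)
print(manip.line_to(stand(15,137,.09),velocity=.15,force_limit=10))
print(manip.line_to(stand(92,137,.09),velocity=.06,force_limit=12))
S=sensors.sense();print(S["time_s"],S["ft_force"],S["position"])
manip.sleep(.4)
manip.line_to(stand(60,137,.09),velocity=.15)
manip.line_to(stand(60,137,.20),velocity=.2)
p=polar(.074,np.radians(206),.2)
manip.reach(p,rot(np.radians(116)))
print(sensors.sense()["time_s"])
c=snap("top","t1");c2=snap("scene","s1")
m=np.hstack([cv2.resize(c["pixels"][125:275,275:455],(396,330),interpolation=3),cv2.resize(c2["pixels"][180:310,210:390],(400,330),interpolation=3)])
cv2.imwrite("pics/m1.png",m[:,:,::-1])
E
```

```text
cabL [0.80800668 0.27696452 0.12771859] [np.float64(0.010291425605490597), np.float64(0.01029142560549037)]
cabR [0.81547667 0.0257764  0.12714545] [np.float64(0.00253389944671774), np.float64(0.002533899446717721)]
knob [0.76217874 0.16018217 0.05306156] [np.float64(0.002369176573238561), np.float64(0.0023691765732386204)]
False
False
5.7583 [ 0.58681085 -0.04782236  0.71551619] [0.6680894  0.12877727 0.26304577]
8.1083
```

View pics/m1.png

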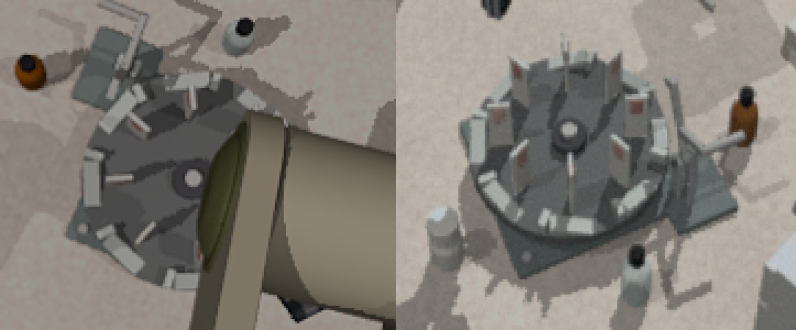

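The pawl lies back on its stop, with the stud now on the +x side, and the wheel hasn't moved. Next I'll push a paddle clockwise.

```bash
python3 - <<'E'
from act import *
z=.08
print(manip.line_to(polar(.074,np.radians(206),z),velocity=.15,force_limit=10))
for a in np.linspace(206,151.5,9)[1:]:
    r=np.radians(a)
    if manip.line_to(polar(.074,r,z),rot(r-np.pi/2),velocity=.08,force_limit=15): print("force at",a);break
print(sensors.sense()["time_s"],sensors.sense()["ft_force"])
r=np.radians(157);R=rot(r-np.pi/2)
manip.line_to(polar(.074,r,z),R,velocity=.08)
manip.line_to(polar(.074,r,.2),velocity=.2)
manip.reach([.35,-.2,.4],R)
print(sensors.sense()["time_s"])
c=snap("top","t2");c2=snap("scene","s2")
cv2.imwrite("pics/m2.png",cv2.resize(c["pixels"][125:275,275:455],None,fx=4,fy=4,interpolation=3)[:,:,::-1])
E
```

```text
False
11.2917 [-0.11857244  0.74046891 -0.12150131]
13.4083
```

View pics/m2.png

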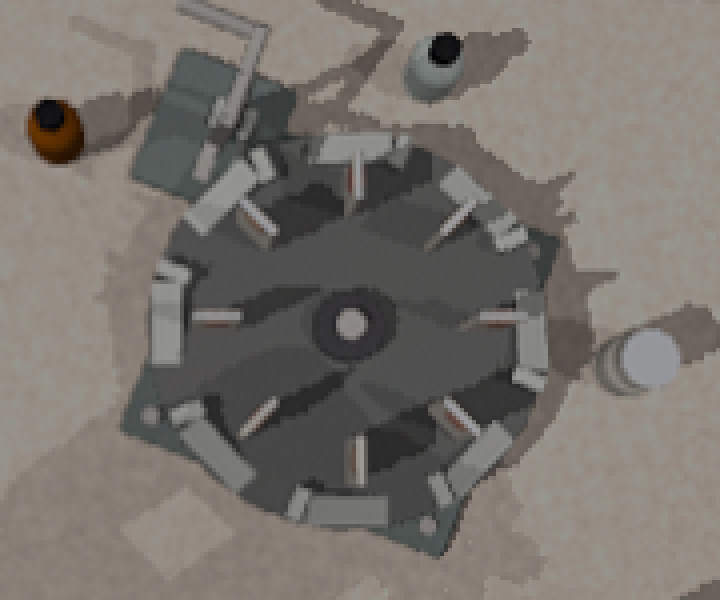

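The pawl is still back. Compared with the start, the paddles sit about 3° too far clockwise: left paddle 322→316, top paddle 348→357, bottom paddle 366→358 in crop pixels. I'll nudge the wheel forward in small steps, matching the paddle crops against the first picture.

```bash
cat >>act.py <<'E'
import pickle
T0=pickle.load(open("d0.pkl","rb"))["top"]["pixels"]
def shift(img):
    """paddle-top rotation (deg, ccw from above) mod 45 against the first picture: left and top paddles"""
    out=[];up=lambda i:cv2.resize(cv2.cvtColor(i,cv2.COLOR_RGB2GRAY),None,fx=8,fy=8,interpolation=3)
    a,b=up(T0),up(img);h=np.array([363,206])
    for (cx,cy,w,hh,ax) in((329,205.5,9,4,1),(362,166,4,9,0)):
        x0,y0,x1,y1=[int(8*v) for v in(cx-w,cy-hh,cx+w,cy+hh)];m=24
        r=cv2.matchTemplate(b[y0-m:y1+m,x0-m:x1+m],a[y0:y1,x0:x1],cv2.TM_CCOEFF_NORMED)
        _,v,_,l=cv2.minMaxLoc(r);s=(l[ax]-m)/8
        rad=np.hypot(cx-h[0],cy-h[1]);out.append((round(np.degrees((s if ax==1 else -s)/rad),2),round(v,2)))
    return out
E
python3 - <<'E'
from act import *
for f in("t1","t2"):print(f,shift(cv2.imread(f"pics/{f}.png")[:,:,::-1]))
z=.08
r=np.radians(157.5);R=rot(r-np.pi/2)
manip.reach(polar(.074,r,.2),R)
print(manip.line_to(polar(.074,r,z),velocity=.15,force_limit=8))
print(shift(imaging.capture("top")["pixels"]))
for a in np.arange(161,173,1.):
    r=np.radians(a);manip.line_to(polar(.074,r,z),rot(r-np.pi/2),velocity=.05,force_limit=10)
    s=shift(imaging.capture("top")["pixels"]);print(a,s)
    if np.mean([k[0] for k in s])>-.8:break
print(sensors.sense()["time_s"])
E
```

```text
t1 [(np.float64(0.0), 0.99), (np.float64(-0.0), 0.99)]
t2 [(np.float64(-3.37), 0.96), (np.float64(-2.86), 0.96)]
False
[(np.float64(5.05), 0.56), (np.float64(-2.86), 0.96)]
161.0 [(np.float64(-3.37), 0.53), (np.float64(-2.86), 0.96)]
162.0 [(np.float64(-3.37), 0.57), (np.float64(-2.86), 0.96)]
163.0 [(np.float64(-3.37), 0.61), (np.float64(-2.86), 0.96)]
164.0 [(np.float64(-3.37), 0.65), (np.float64(-2.86), 0.96)]
165.0 [(np.float64(-3.37), 0.71), (np.float64(-2.86), 0.96)]
166.0 [(np.float64(-3.37), 0.74), (np.float64(-2.86), 0.96)]
167.0 [(np.float64(-3.37), 0.74), (np.float64(-2.86), 0.96)]
168.0 [(np.float64(-3.37), 0.79), (np.float64(-2.86), 0.96)]
169.0 [(np.float64(-3.37), 0.89), (np.float64(-2.86), 0.96)]
170.0 [(np.float64(-1.68), 0.89), (np.float64(-1.43), 0.9)]
171.0 [(np.float64(-1.68), 0.9), (np.float64(-1.43), 0.92)]
172.0 [(np.float64(0.0), 0.96), (np.float64(-0.0), 0.97)]
19.225
```

The wheel is back in registration with the first picture, exactly one notch back. Now I'll swing the pawl down.

```bash
python3 - <<'E'
from act import *
r=np.radians(164);R=rot(r-np.pi/2)
manip.line_to(polar(.074,r,.08),R,velocity=.08)
manip.line_to(polar(.074,r,.24),velocity=.2)
R=rot(YAW+np.pi)
manip.reach(stand(60,190,.24),R)   # pass round, clear above
manip.line_to(stand(146,145,.22),velocity=.2)
print(manip.line_to(stand(146,137,.09),velocity=.15,force_limit=8))
print(manip.line_to(stand(72,137,.09),velocity=.06,force_limit=12))
print(sensors.sense()["position"],sensors.sense()["ft_force"])
manip.sleep(.3)
manip.line_to(stand(95,137,.09),velocity=.15)
manip.line_to(stand(95,145,.22),velocity=.2)
manip.reach([.35,-.2,.4],R)
print(sensors.sense()["time_s"])
c=snap("top","t3");c2=snap("scene","s3");print(shift(c["pixels"]))
m=np.hstack([cv2.resize(c["pixels"][125:275,275:455],(396,330),interpolation=3),cv2.resize(c2["pixels"][180:310,210:390],(400,330),interpolation=3)])
cv2.imwrite("pics/m3.png",m[:,:,::-1])
E
```

```text
False
False
[0.64996055 0.1360448  0.26292337] [-0.00965345  0.12344108  1.11993522]
27.725
[(np.float64(0.0), 0.99), (np.float64(-0.0), 0.99)]
```

View pics/m3.png

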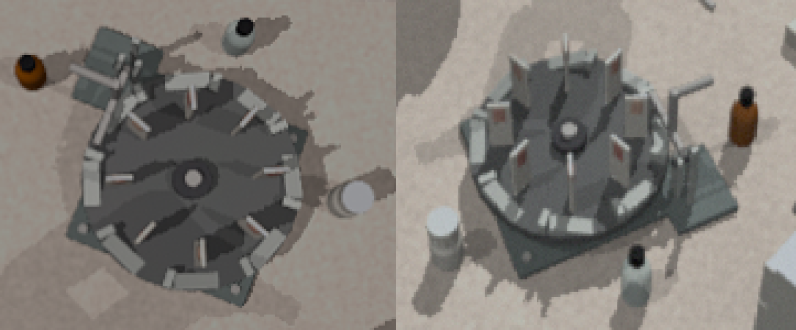

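The picture matches the start: the pawl is down, the wheel is aligned and the bottles are in place. One numeric check on the pawl, then hand-in.

```bash
python3 - <<'E'
from act import *
d=pickle.load(open("d0.pkl","rb"))
ok=True
for n,f,(x0,x1,y0,y1) in(("top","t3",(303,336,148,195)),("scene","s3",(325,360,205,245))):
    a=d[n]["pixels"][y0:y1,x0:x1].astype(int);b=cv2.imread(f"pics/{f}.png")[y0:y1,x0:x1,::-1].astype(int)
    e=abs(a-b).max(2);print(n,e.mean(),(e>30).sum());ok&=(e>30).sum()<25
if ok: print(finish_job())
E
```

```text
top 1.3172147001934236 0
scene 4.66 0
the job is handed in; nothing more can be done
None
```

The job is handed in: the pawl was swung back, the wheel turned one notch back and the pawl dropped in again. In the final pictures the pawl and paddles match the starting view, with the bottles beside the wheel still in place and the arm clear; the judge's verdict was not shown.

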